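Open and prop the watchmaker's movement case

ROBOT

A 7-joint arm with a two-finger parallel gripper is mounted at the origin on the work surface. World frame = base frame: x ahead of the robot, y to its left, z up, the work surface at z = 0. Lengths are in m, angles in degrees, forces in N, time in s.
With the tool pointing down it reaches from about 0.425 to 0.925 m from the base axis. Payload 6.8 kg.
Tool frame: the origin (TCP) lies at the very end of the fingers, on their centre line; the grasp point (between the pads) lies 19 mm behind it; z points along the fingers, y is the line along which they close (so a half turn about z gives the same grasp; the last joint's range is limited). The gripper opens to 85 mm and grips with 20 to 120 N. Pads are 22 mm wide; open, the fingers measure 114 mm over their backs; the gripper's body (76 mm by 85 mm) begins 54 mm behind the grasp point. The pads swing forward as they close: fully open they stand 13 mm farther back than shut.
Start: joints at [64.28, 27.33, 1.283, 89.118, -0.659, 63.558, -4.761], TCP at [0.226, -0.636, 0.231] pointing down, gripper open.
Joint ranges: [-169.35, 169.35], [-19.33, 120.38], [-80.79, 83.38], [13.8, 139.57], [-78.32, 258.32], [9.67, 109.79], [-169.56, 169.56]. Speed limits (degrees/s): [136.94, 136.94, 180, 180, 180, 180, 180].

INTERFACE

Orientations are given as [roll, pitch, yaw] about the fixed x, y, z axes, in that order (R = Rz(yaw) Ry(pitch) Rx(roll)).
In Python, from bench import state, read_camera, get_calibration, hand_in, regions_of gives the robot as it stands. The module is installed in compiled form; this text tells all that it offers.
- The arm moves only by the tool carry_out, never from a script. Its argument "targets" is a list of rows, each a list of 3 entries, a list of its own where there are three numbers: the turn, a rotation vector about the tool's x, y, z in rad, then the shift along the tool's x, y, z in mm, then the opening, from 0 (shut) to 1 (fully open). A call has 1 to 12 rows; each row shifts and turns the commanded pose from where the row before left it, along the tool's axes as they then stand; what a row does not reach is not made up. A row lasts 1/10 s, in which the tool goes at most 50 mm and 8.59 degrees, less where a joint would pass 70% of its speed; a pose out of reach is approached as far as the arm can. A call is refused whole if a number of a shift passes 50 or a number of a turn 0.15, either way. A call with a gripper value outside its range is refused whole. The fingers move at their own pace and stop on an object; the grip force is fixed at half the most. Time passes only in rows, so rows that do not move let the fingers close. It gives the time, the measured TCP pose, the force, the opening and the grip force at its end, in the units of the state.
- state(): the state, without advancing time (a new reading comes with each control period).
- read_camera(name): name is "scene" or "top" or "wrist"; returns (picture, depth): 480x640x3 uint8, blue, green, red; 480x640 float32, m along the optical axis (not along the pixel's ray), 0 where there is no reading.
- get_calibration(name): a dict with "intrinsics" (3x3 intrinsics, pixels), "distortion" ([k1, k2, p1, p2, k3] as OpenCV has them; the pictures are not rectified), "extrinsics" (4x4, takes a point from camera to world coordinates); the wrist camera has in their place "hand_eye" (4x4, takes a point from camera to tool coordinates, whose origin is the TCP and whose axes are the flange's). Camera axes: x right, y up, looking along -z (the intrinsics and any distortion apply to the point x, -y, -z); pixel columns grow to the right and rows downward; lengths in m; the calibration is good to about 2 mm. A picture is of the moment at which its call begins: read the wrist's pose just before it. get_calibration takes no time and is no camera call.
- hand_in(): hands the job in; it is judged then, once.
Trained networks look in the newest picture that a camera, given by its name, has taken for a name from the list of things; names that differ only in an ending like _2 or _b are one class to them, and where a whole thing is asked for, a point or a joint stands for the part that bears it (a point fixed in the world has none). Each returns a list of dicts, best first, with "score" (0 to 1); they miss things now and then, are a little off and sometimes report something else, mostly with a low value. They report only what shows in the picture. A call takes as long as a camera call.
- regions_of(query, camera): "pixels" (480x640 bool, what is visible of it) and "bbox" ([centre column, centre row, width, height] in pixels, round what is visible of it).
The state is a dict: "t": time; "joints": joint angles; "qd": joint speeds; "effort": joint torques, N m; "tool_pos": TCP position; "tcp_rot": TCP orientation; "force": force on the tool from outside, world axes, zero at the start; "wrist_torque": the same for the moment, N m; "grip_width": finger opening in m; "gripper_force": force on a finger pad.
Only numpy, scipy, OpenCV 4.12 (cv2) and the standard library are available. Lean on these libraries where they do the work, as an engineer would, in place of code of your own. Each camera call takes 0.05 s, during which the arm holds its last target. There are 200 camera calls.

TASK

Open the blue-lidded movement case and prop it: lift the blue lid by its steel front tab until it stops, then swing that case's brass prop rod up until it stands straight, with its peg in the holding hole of the lid's side plate. Let go of everything, and leave the lid of the grey-lidded case shut.

Things in the scene. Friction and masses are not known exactly. Their poses are not given: they have to be found in the camera images.
- blue_case: Fixed open box of dark wood, 150 (x) x 130 (y) x 70 high, walls 6, under a blue lid. Origin: centre of its underside; z up, y towards its prop rod, -x its front. Lid hinge line: along y through (75, 0, 70). Prop pivot: (-3, 95, 25), axis x. An identical fixed case with a grey lid stands beside it; either may be on the left. All in mm, case frame.
- blue_lid (a joint): Angle of the blue lid, rad: 0 shut, 0.90 stop; grows as the front rises. Stiff hinge, stays where left; about 3 N at the tab lifts it. Plate 10 thick. Steel tab, 24 wide (y), 12 thick, juts from mid-front: when shut x -76 to -120, z 71 to 83 (case frame, mm). Steel side plate hangs at its +y edge, outer face y 71, with the 31 mm hole: at (-3, 69, 142) when open.
- blue_prop (a joint): Swing of the brass prop rod (8 dia, 185 long), rad: 0 leaning out to +y at 30 deg above level, 1.047 upright (stop); starts at 0 to 0.25, stays where left. At its end, 180 from the pivot, a red grip disc 24 dia, its flat faces 14 apart along the case's x. A peg, 8 dia, 44 long, juts square from it 116 from the pivot, pointing at the lid's hole when upright; it enters in the last 0.2 rad.
- grey_lid (a joint): Angle of the lid of the other, grey-lidded case, rad: 0 shut (as at the start), 0.90 open. That case has the same sizes and its own prop rod with red disc.

How it is judged (in metres and radians):
On the way, in this order (a step that is already met when the one before it is completed fails the run):
1. the blue lid is lifted to its stop, before the prop rod is swung up (value of joint blue_lid above 0.8 rad and value of joint blue_prop below 0.6 rad), for 0.2 s.
2. the prop rod stands with its peg in the hole of the raised lid (value of joint blue_lid above 0.8 rad and value of joint blue_prop above 0.93 rad), for 0.2 s.
At the end, for the whole second after the job is handed in: The blue lid stands at or within 0.10 rad of its stop (joint blue_lid over 0.80 of 0.90), the prop rod stands within 0.117 rad of upright (joint blue_prop over 0.93 of 1.047), so that its peg is in the hole, and the grey lid is shut (joint grey_lid under 0.05) (all of step 2 and value of joint grey_lid below 0.05 rad); the robot touches nothing.
It fails at once if the grey lid is lifted (value of joint grey_lid above 0.1 rad).
It also fails if it takes over 48 s, if anything falls off the work surface, if the arm or the gripper's body presses on something with over 40 N, if the wrist force passes 120 N, or if a joint passes its speed limit or range.

## Working session

There is one attempt and no reset: what is moved stays moved. The work goes in short steps, Python scripts to look and compute and a tool call to move; the robot and the scene stay as the last step left them, time stands still between calls to the robot, and variables do not carry over. Pictures are saved under pics/ and viewed, at most 10 in all, crops included, and the job is handed in when it is done.

Besides the shell and the picture viewer there is one more tool, called in YAML: its name, and indented under it one key for each argument. carry_out: Moves the arm, as the interface text tells. Its arguments: {"type":"object","properties":{"targets":{"type":"array"}},"required":["targets"]}

```bash
mkdir -p pics
cat > h.py <<'E'
import numpy as np, cv2
from bench import *
from scipy.spatial.transform import Rotation as R
def cloud(cam,d):
    c=get_calibration(cam); K=np.array(c["intrinsics"]); D=np.array(c["distortion"])
    u,v=np.meshgrid(np.arange(640),np.arange(480))
    p=cv2.undistortPoints(np.stack([u,v],-1).reshape(-1,1,2).astype(np.float64),K,D).reshape(480,640,2)
    P=np.stack([p[...,0]*d,-p[...,1]*d,-d],-1)
    if "extrinsics" in c: T=np.array(c["extrinsics"])
    else:
        s=state(); T=np.eye(4); T[:3,:3]=R.from_euler('xyz',s["tcp_rot"],degrees=True).as_matrix(); T[:3,3]=s["tool_pos"]; T=T@np.array(c["hand_eye"])
    return P@T[:3,:3].T+T[:3,3]
E
python3 - <<'E'
from h import *
ims=[]
for cam in ["scene","top"]:
    im,d=read_camera(cam); W=cloud(cam,d); np.savez(cam+".npz",im=im,d=d,W=W); cv2.imwrite(f"pics/{cam}0.png",im)
    for q in ["blue_case","blue_lid","blue_prop","grey_lid"]:
        for r in regions_of(q,cam)[:3]:
            m=r["pixels"]&(d>0); P=W[m]
            print(cam,q,round(r["score"],2),np.round(r["bbox"]),m.sum(),np.round(np.median(P,0),3),np.round(np.percentile(P,[2,98],axis=0),3).tolist())
print(state())
E
```

```text
scene blue_case 0.69 [199. 294. 216. 227.] 17753 [ 0.595 -0.339  0.08 ] [[0.485, -0.396, 0.004], [0.652, -0.116, 0.112]]
scene blue_lid 0.6 [174. 308. 171. 108.] 10373 [ 0.579 -0.332  0.081] [[0.473, -0.393, 0.073], [0.652, -0.259, 0.083]]
scene blue_lid 0.25 [272. 236.  72. 103.] 903 [ 0.546 -0.139  0.102] [[0.47, -0.212, 0.002], [0.557, -0.071, 0.136]]
scene blue_prop 0.8 [272. 236.  70. 103.] 939 [ 0.546 -0.142  0.099] [[0.497, -0.213, 0.001], [0.557, -0.072, 0.136]]
scene grey_lid 0.9 [392. 199. 123.  60.] 4988 [0.597 0.056 0.081] [[0.49, -0.002, 0.073], [0.671, 0.129, 0.083]]
top blue_case 0.6 [434. 298. 223. 142.] 11956 [ 0.559 -0.312  0.081] [[0.472, -0.389, 0.01], [0.646, -0.106, 0.119]]
top blue_lid 0.77 [493. 298. 106. 141.] 10184 [ 0.563 -0.324  0.081] [[0.469, -0.389, 0.073], [0.647, -0.256, 0.083]]
top blue_prop 0.82 [374. 306.  98.  24.] 584 [ 0.544 -0.128  0.11 ] [[0.533, -0.224, 0.029], [0.558, -0.072, 0.137]]
top grey_lid 0.77 [234. 288.  91. 138.] 9835 [0.585 0.066 0.081] [[0.49, 0.003, 0.077], [0.667, 0.133, 0.083]]
top grey_lid 0.55 [372. 309. 103.  22.] 635 [ 0.544 -0.129  0.109] [[0.533, -0.226, 0.001], [0.558, -0.072, 0.137]]
{'t': 0.5, 'joints': array([64.28203294, 27.33249033,  1.28424202, 89.12124564, -0.65746152,
       63.55874505, -4.76184568]), 'qd': array([ 0.00954758, -0.04163612,  0.00677085, -0.02761898, -0.02615873,
        0.05202626, -0.06551797]), 'effort': array([-1.20163324e-03, -5.95803881e+01,  1.60430476e+00, -2.81287515e+01,
        1.23166610e-02,  2.59123284e-03, -3.36188498e-05]), 'tool_pos': array([ 0.22557058, -0.63617337,  0.23125501]), 'tcp_rot': array([-1.79994997e+02,  1.38849666e-03,  1.95223985e+01]), 'force': array([-0.19889469, -0.28537609, -0.03619207]), 'wrist_torque': array([ 0.01500142, -0.0170307 ,  0.01507406]), 'gripper_force': 0.0, 'grip_width': 0.08539037175899977}
```

View pics/scene0.png

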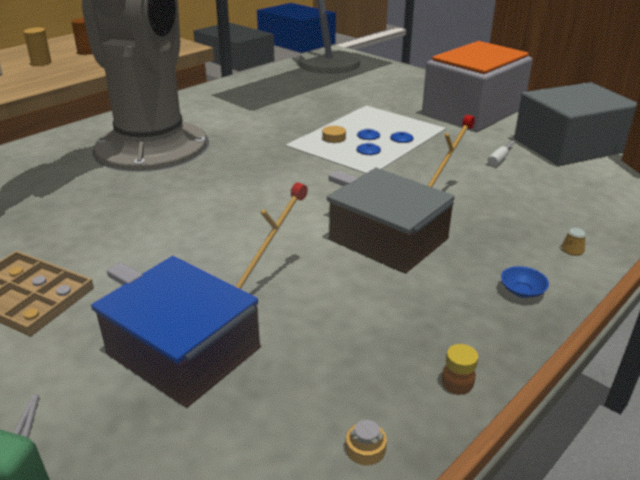

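View pics/top0.png

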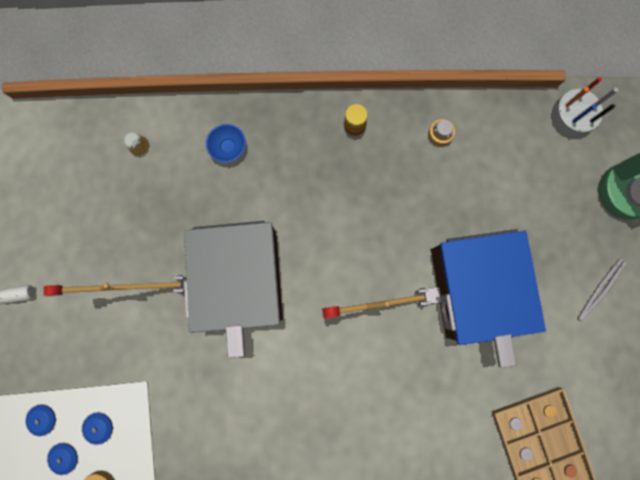

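The blue case is the right-hand one: lid in top view around (493,290), tab at (505,350), and its red disc at (331,313). The grey case is to its left and must stay clear.

Run:
```python
from h import *
for cam in ["top","scene"]:
    f=np.load(cam+".npz"); im,W=f["im"].astype(int),f["W"]; b,g,r=im[...,0],im[...,1],im[...,2]
    near=(W[...,0]>.35)&(W[...,0]<.75)&(W[...,1]>-.5)&(W[...,1]<-.03)&(W[...,2]>.015)&(f["d"]>0)
    m=near&(b>r+60)&(abs(W[...,2]-.081)<.006)
    m=cv2.erode(m.astype(np.uint8),np.ones((2,2)))>0
    P=W[m]; (c,s,a)=cv2.minAreaRect((P[:,:2]*1000).astype(np.float32)); print(cam,"lid",c,s,a,P[:,2].mean())
    a=a if a<45 else a-90
    ex=np.array([np.cos(np.radians(a)),np.sin(np.radians(a))]); ey=np.array([-ex[1],ex[0]]); C=np.array(c)
    loc=np.stack([(W[...,:2]*1000-C)@ex,(W[...,:2]*1000-C)@ey,W[...,2]*1000],-1)
    t=near&(loc[...,0]<-80)&(abs(loc[...,1])<40)&(loc[...,2]>60)
    L=loc[t]; print("tab",t.sum(),np.percentile(L,[2,50,98],axis=0).round(1).tolist())
    red=near&(r>110)&(r>2*g)&(r>2*b); L=loc[red]; print("disc",red.sum(),L.mean(0).round(1),np.percentile(L,[3,50,97],axis=0).round(1).tolist(), W[red].mean(0))
    br=near&(r>b+40)&(r<2*g)&(loc[...,1]>95)&(loc[...,2]>30); L=loc[br]
    ang=np.degrees(np.arctan2(L[:,2]-25,L[:,1]-95)); print("rod",br.sum(),np.percentile(L,[5,50,95],axis=0).round(1).tolist(),np.median(ang))
```

```text
top lid (568.56689453125, -324.0260009765625) (151.6071319580078, 132.75816345214844) 7.397900104522705 0.08074151009054362
tab 463 [[-115.7, -11.3, 74.0], [-98.1, 1.7, 82.3], [-80.8, 12.3, 84.8]]
disc 149 [2.000e-01 2.446e+02 1.347e+02] [[-5.8, 235.0, 130.7], [0.3, 244.7, 135.1], [6.2, 254.4, 137.8]] [ 0.53725042 -0.08143465  0.13466698]
rod 482 [[-3.3, 105.7, 37.1], [0.3, 177.9, 101.4], [4.0, 232.7, 129.7]] 37.12919961640947
scene lid (570.0999145507812, -325.3547668457031) (153.44851684570312, 132.67822265625) 7.047248840332031 0.08077630713963867
tab 404 [[-117.4, -12.1, 73.4], [-98.9, -3.4, 82.3], [-81.4, 11.7, 84.1]]
disc 77 [ -1.6 240.  134.1] [[-8.2, 234.4, 129.2], [-1.1, 239.4, 134.5], [3.9, 247.4, 137.3]] [ 0.53906703 -0.08734482  0.13411285]
rod 688 [[-5.4, 117.2, 43.1], [-0.8, 179.1, 91.4], [3.3, 246.5, 129.0]] 35.3045270521949
```

```bash
cat >> h.py <<'E'
C=np.array([.569,-.3247,0]); YAW=7.2
RC=R.from_euler('z',YAW,degrees=True).as_matrix()
def w(p): return C+RC@(np.array(p)/1000)          # case mm -> world m
def pose():
    s=state(); return np.array(s["tool_pos"]),R.from_euler('xyz',s["tcp_rot"],degrees=True).as_matrix()
def Rt(z,y):                                       # tool R from case-frame z (approach) and y (closing)
    z=np.array(z,float); z/=np.linalg.norm(z); y=np.array(y,float); y-=z*(y@z); y/=np.linalg.norm(y)
    return RC@np.stack([np.cross(y,z),y,z],1)
def rows(p,Rm,tp,tR,n):
    """n equal rows: turn rotvec (tool), shift mm (tool axes at row start); straight line"""
    rv=R.from_matrix(Rm.T@tR).as_rotvec(); dp=(tp-p)/n; out=[]; cur=Rm
    for i in range(n):
        out.append((np.round(rv/n,3).tolist(),np.round(cur.T@dp*1000,1).tolist())); cur=cur@R.from_rotvec(rv/n).as_matrix()
    return out
def show(rs,g):
    print("["+",".join(f"[{t},{s},{g}]" for t,s in rs)+"]")
def here():
    p,Rm=pose(); s=state(); print("t",s["t"],"tcp case mm",(RC.T@(p-C)*1000).round(1),"z axis",(RC.T@Rm[:,2]).round(3),"y axis",(RC.T@Rm[:,1]).round(3),"F",np.round(s["force"],1),"w",round(s["grip_width"],4),"q",np.round(s["joints"],0))
    return p,Rm
E
python3 - <<'E'
from h import *
p,Rm=here()
a=np.radians(42); z=np.array([np.cos(a),0,-np.sin(a)])
tR=Rt(z,[0,-1,0]); g=np.array([-103,0,77]); 
tp=w(g+19*z-90*z); print(tp); show(rows(p,Rm,tp,tR,10),1)
E
```

```text
t 0.5 tcp case mm [-379.8 -266.   231.3] z axis [-0.  0. -1.] y axis [ 0.213 -0.977 -0.   ] F [-0.2 -0.3 -0. ] w 0.0854 q [64. 27.  1. 89. -1. 64. -5.]
[ 0.41446496 -0.34422232  0.12450827]
[[[-0.009, 0.083, 0.02],[27.6, -21.2, 10.7],1],[[-0.009, 0.083, 0.02],[26.1, -21.9, 12.7],1],[[-0.009, 0.083, 0.02],[24.6, -22.5, 14.6],1],[[-0.009, 0.083, 0.02],[22.8, -23.1, 16.4],1],[[-0.009, 0.083, 0.02],[20.9, -23.7, 18.0],1],[[-0.009, 0.083, 0.02],[18.8, -24.3, 19.5],1],[[-0.009, 0.083, 0.02],[16.7, -24.8, 20.7],1],[[-0.009, 0.083, 0.02],[14.4, -25.3, 21.8],1],[[-0.009, 0.083, 0.02],[12.0, -25.8, 22.7],1],[[-0.009, 0.083, 0.02],[9.6, -26.2, 23.3],1]]
```

carry_out:
  targets:
    - [[-0.009, 0.083, 0.02], [28, -21, 11], 1]
    - [[-0.009, 0.083, 0.02], [26, -22, 13], 1]
    - [[-0.009, 0.083, 0.02], [25, -23, 15], 1]
    - [[-0.009, 0.083, 0.02], [23, -23, 16], 1]
    - [[-0.009, 0.083, 0.02], [21, -24, 18], 1]
    - [[-0.009, 0.083, 0.02], [19, -24, 19], 1]
    - [[-0.009, 0.083, 0.02], [17, -25, 21], 1]
    - [[-0.009, 0.083, 0.02], [14, -25, 22], 1]
    - [[-0.009, 0.083, 0.02], [12, -26, 23], 1]
    - [[-0.009, 0.083, 0.02], [10, -26, 23], 1]
    - [[0, 0, 0], [0, 0, 0], 1]
    - [[0, 0, 0], [0, 0, 0], 1]

```text
t: 1.7
tool_pos: [0.4142, -0.3454, 0.1237]
tcp_rot: [-179.9, -47.6, 7.2]
force: [-0.5, -1.3, 1.0]
grip_width: 0.0851
gripper_force: 0.0
```

Run:
```python
from h import *
p,Rm=here()
a=np.radians(42); z=np.array([np.cos(a),0,-np.sin(a)])
tR=Rt(z,[0,-1,0]); g=np.array([-103,0,77]); 
tp=w(g+19*z-90*z); print(tp,p); show(rows(p,Rm,tp,tR,3),1)
im,d=read_camera("wrist"); W=cloud("wrist",d); cv2.imwrite("pics/w1.png",im)
L=(W-C)@RC*1000
t=(d>0)&(L[...,0]<-80)&(L[...,0]>-135)&(abs(L[...,1])<35)&(L[...,2]>60)&(L[...,2]<95)
print(t.sum(),np.percentile(L[t],[2,10,50,90,98],axis=0).round(1).tolist())
b=im.astype(int); m=(b[...,0]>b[...,2]+60)&(abs(L[...,2]-80)<8)&(d>0)
print("lid",m.sum(),np.percentile(L[m],[1,50,99],axis=0).round(1).tolist())
```

```text
t 1.7 tcp case mm [-156.2   -1.1  123.7] z axis [ 0.738  0.002 -0.675] y axis [ 0.001 -1.    -0.001] F [-0.5 -1.3  1. ] w 0.0851 q [ 96.  32. -47. 130. -78.  20.  48.]
[ 0.41446496 -0.34422232  0.12450827] [ 0.41415303 -0.34538083  0.1237369 ]
[[[-0.001, 0.002, -0.0],[0.3, -0.4, -0.1],1],[[-0.001, 0.002, -0.0],[0.3, -0.4, -0.1],1],[[-0.001, 0.002, -0.0],[0.3, -0.4, -0.1],1]]
2277 [[-119.0, -10.9, 74.8], [-118.3, -8.9, 81.0], [-103.2, 0.5, 82.9], [-84.9, 10.1, 83.7], [-81.1, 12.0, 84.1]]
lid 24241 [[-77.4, -64.3, 79.4], [-19.0, 0.0, 80.9], [72.1, 65.1, 82.1]]
```

View pics/w1.png

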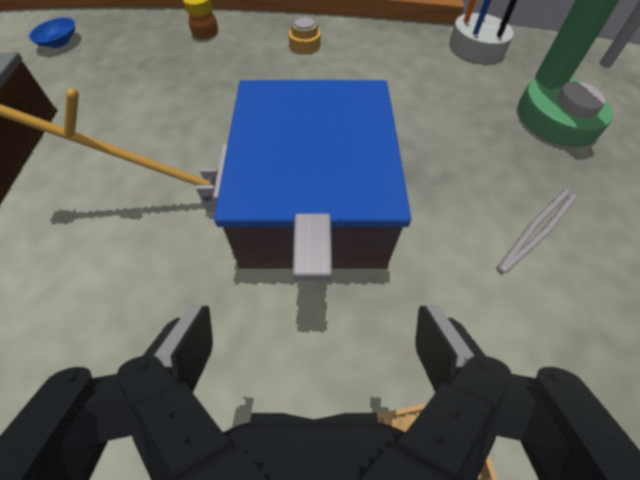

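The wrist view confirms the tab is centred ahead at about (312,243), with the lid square to the tool. I'll advance 90 mm and grip.

carry_out:
  targets:
    - [[0, 0, 0], [0, -1.5, 20], 1]
    - [[0, 0, 0], [0, 0, 20], 1]
    - [[0, 0, 0], [0, 0, 20], 1]
    - [[0, 0, 0], [0, 0, 15], 1]
    - [[0, 0, 0], [0, 0, 14], 1]
    - [[0, 0, 0], [0, 0, 0], 0]
    - [[0, 0, 0], [0, 0, 0], 0]
    - [[0, 0, 0], [0, 0, 0], 0]
    - [[0, 0, 0], [0, 0, 0], 0]
    - [[0, 0, 0], [0, 0, 0], 0]
    - [[0, 0, 0], [0, 0, 0], 0]

```text
t: 2.85
tool_pos: [0.473, -0.3373, 0.0752]
tcp_rot: [-177.6, -47.1, 7.6]
force: [-16.0, 20.3, 14.2]
grip_width: 0.0222
gripper_force: 57.9
```

Run:
```python
from h import *
p,Rm=here(); s=state(); print(s["gripper_force"])
h=w([75,0,70]); d=.06
q=R.from_rotvec(RC@np.array([0,d,0])).as_matrix()   # +y rot: -x side goes up
tp=h+q@(p-h); print((tp-p)*1000, Rm.T@(tp-p)*1000, Rm.T@(RC@np.array([0,d,0])))
```

```text
t 2.85 tcp case mm [-96.8  -0.5  75.2] z axis [ 0.732  0.047 -0.68 ] y axis [ 0.038 -0.999 -0.028] F [-16.   20.3  14.2] w 0.0222 q [ 92.  44. -51. 126. -78.  10.  51.]
57.94092658840327
[ 0.61640657  0.07787026 10.29428513] [ 7.96595684 -0.26824215 -6.54445604] [ 0.00029095 -0.05993343  0.00281068]
```

carry_out:
  targets:
    - [[0, -0.06, 0.003], [8, -0.3, -6.5], 0]
    - [[0, -0.06, 0.003], [8, -0.3, -6.5], 0]
    - [[0, -0.06, 0.003], [8, -0.3, -6.5], 0]
    - [[0, -0.06, 0.003], [8, -0.3, -6.5], 0]
    - [[0, -0.06, 0.003], [8, -0.3, -6.5], 0]
    - [[0, 0, 0], [0, 0, 0], 0]

```text
t: 3.45
tool_pos: [0.4819, -0.3361, 0.1246]
tcp_rot: [-177.4, -29.4, 7.5]
force: [-11.3, 17.8, 5.2]
grip_width: 0.0224
gripper_force: 62.9
```

```bash
cat >> h.py <<'E'
def lift(d=.06):
    p,Rm=here(); print("grip",state()["gripper_force"])
    L=RC.T@(p-C)*1000; print("hinge angle of tcp",np.arctan2(L[2]-70,75-L[0]),"r",np.hypot(L[2]-70,75-L[0]))
    h=w([75,0,70]); q=R.from_rotvec(RC@np.array([0,d,0])).as_matrix(); tp=h+q@(p-h)
    print((Rm.T@(tp-p)*1000).round(1),(Rm.T@(RC@np.array([0,d,0]))).round(3))
E
python3 -c "
from h import *
lift()"
```

```text
t 3.45 tcp case mm [-87.9  -0.3 124.6] z axis [ 0.49   0.047 -0.87 ] y axis [ 0.026 -0.999 -0.039] F [-11.3  17.8   5.2] w 0.0224 q [ 51.  23. -12. 120. -46.  27.  -1.]
grip 62.90631582029164
hinge angle of tcp 0.32370317691866274 r 171.78778436374816
[ 7.9 -0.3 -6.7] [ 0.    -0.06   0.003]
```

carry_out:
  targets:
    - [[0, -0.06, 0.003], [8, -0.3, -6.7], 0]
    - [[0, -0.06, 0.003], [8, -0.3, -6.7], 0]
    - [[0, -0.06, 0.003], [8, -0.3, -6.7], 0]
    - [[0, -0.06, 0.003], [8, -0.3, -6.7], 0]
    - [[0, -0.06, 0.003], [8, -0.3, -6.7], 0]
    - [[0, -0.06, 0.003], [8, -0.3, -6.7], 0]
    - [[0, -0.06, 0.003], [8, -0.3, -6.7], 0]
    - [[0, -0.06, 0.003], [8, -0.3, -6.7], 0]
    - [[0, -0.06, 0.003], [8, -0.3, -6.7], 0]
    - [[0, 0, 0], [0, 0, 0], 0]

```text
t: 4.45
tool_pos: [0.5351, -0.3296, 0.2028]
tcp_rot: [-177.2, 1.6, 6.9]
force: [-11.4, 23.7, 13.0]
grip_width: 0.0224
gripper_force: 64.4
```

```bash
python3 -c "
from h import *
lift(.04)"
```

```text
t 4.45 tcp case mm [-34.3  -0.6 202.8] z axis [-0.028  0.049 -0.998] y axis [-0.007 -0.999 -0.049] F [-11.4  23.7  13. ] w 0.0224 q [ 18.  26.  12.  96.  -7.  62. -51.]
grip 64.44030775688589
hinge angle of tcp 0.8821742920064212 r 171.9705001328847
[ 5.3 -0.2 -4.4] [-0.    -0.04   0.002]
```

carry_out:
  targets:
    - [[0, -0.04, 0.002], [5.3, -0.2, -4.4], 0]
    - [[0, -0.02, 0], [3, 0, -2], 0]
    - [[0, 0, 0], [0, 0, 0], 0]
    - [[0, 0, 0], [0, 0, 0], 0]

```text
t: 4.85
tool_pos: [0.5424, -0.3287, 0.2086]
tcp_rot: [-177.1, 5.0, 6.8]
force: [-10.5, 24.8, 12.7]
grip_width: 0.0224
gripper_force: 64.3
```

```bash
python3 -c "
from h import *
lift(.04)"
```

```text
t 4.85 tcp case mm [-26.9  -0.6 208.6] z axis [-0.086  0.051 -0.995] y axis [-0.011 -0.999 -0.051] F [-10.5  24.8  12.7] w 0.0224 q [ 17.  28.  12.  92.  -6.  66. -53.]
grip 64.34304719790816
hinge angle of tcp 0.9367664596489078 r 172.06786699364744
[ 5.3 -0.3 -4.4] [-0.    -0.04   0.002]
```

carry_out:
  targets:
    - [[0, 0, 0], [0, 0, 0], 1]
    - [[0, 0, 0], [0, 0, 0], 1]
    - [[0, 0, 0], [0, 0, 0], 1]
    - [[0, 0, 0], [0, 0, 0], 1]
    - [[0, 0, 0], [0, 0, -20], 1]
    - [[0, 0, 0], [0, 0, -30], 1]
    - [[0, 0, 0], [0, 0, -40], 1]
    - [[0, 0, 0], [0, 0, 0], 1]

```text
t: 5.65
tool_pos: [0.5542, -0.3433, 0.3046]
tcp_rot: [-178.4, 4.1, 6.4]
force: [-0.0, -0.3, 0.4]
grip_width: 0.0853
gripper_force: 0.0
```

Run:
```python
from h import *
p,Rm=here()
im,d=read_camera("scene"); W=cloud("scene",d); cv2.imwrite("pics/s1.png",im); L=(W-C)@RC*1000
b=im.astype(int); m=(b[...,0]>b[...,2]+60)&(abs(L[...,1])<60)&(L[...,0]<72)&(L[...,0]>-60)&(L[...,2]>70)&(L[...,2]<240)&(d>0)
print(m.sum()); k=np.polyfit(L[m][:,0],L[m][:,2],1); print("lid angle",np.arctan(-k[0]))
t=np.radians(45); z=np.array([0,-np.sin(t),-np.cos(t)]); tR=Rt(z,[1,0,0]); tp=w(np.array([-3,242,128])-71*z)
show(rows(p,Rm,tp,tR,12),1)
```

```text
t 5.65 tcp case mm [-17.1 -16.6 304.6] z axis [-0.072  0.029 -0.997] y axis [-0.016 -0.999 -0.028] F [-0.  -0.3  0.4] w 0.0853 q [ 16.  25.  14.  85.  -5.  76. -53.]
10703
lid angle 0.8987723526704494
[[[-0.058, -0.048, -0.122],[1.6, -25.4, 11.2],1],[[-0.058, -0.048, -0.122],[5.2, -25.6, 9.5],1],[[-0.058, -0.048, -0.122],[8.7, -25.3, 7.7],1],[[-0.058, -0.048, -0.122],[12.1, -24.4, 5.8],1],[[-0.058, -0.048, -0.122],[15.2, -23.0, 3.8],1],[[-0.058, -0.048, -0.122],[18.0, -21.2, 1.7],1],[[-0.058, -0.048, -0.122],[20.5, -18.8, -0.4],1],[[-0.058, -0.048, -0.122],[22.5, -16.1, -2.4],1],[[-0.058, -0.048, -0.122],[24.2, -13.1, -4.4],1],[[-0.058, -0.048, -0.122],[25.3, -9.8, -6.3],1],[[-0.058, -0.048, -0.122],[25.9, -6.2, -8.0],1],[[-0.058, -0.048, -0.122],[26.0, -2.6, -9.5],1]]
```

View pics/s1.png

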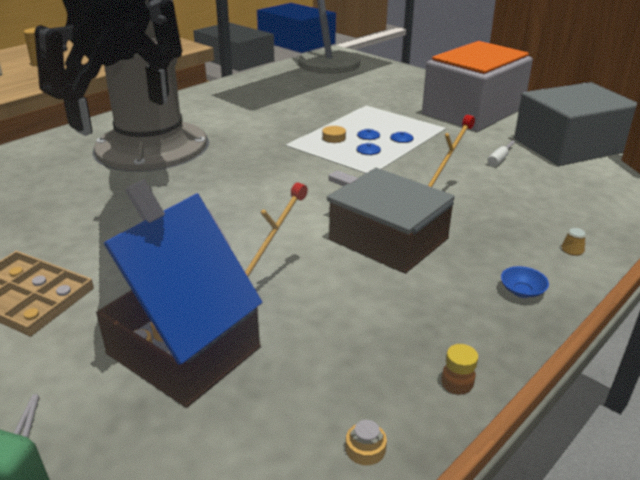

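The lid stands at its stop (plate centre around (185,275), tab at (147,200)), at a fitted angle of 0.899. The gripper is clear of it. Next, the move to the rod's red disc at (300,191).

carry_out:
  targets:
    - [[-0.058, -0.048, -0.122], [1.6, -25.4, 11], 1]
    - [[-0.058, -0.048, -0.122], [5, -25.6, 9.5], 1]
    - [[-0.058, -0.048, -0.122], [9, -25, 8], 1]
    - [[-0.058, -0.048, -0.122], [12, -24.4, 6], 1]
    - [[-0.058, -0.048, -0.122], [15, -23, 4], 1]
    - [[-0.058, -0.048, -0.122], [18, -21, 2], 1]
    - [[-0.058, -0.048, -0.122], [20.5, -19, 0], 1]
    - [[-0.058, -0.048, -0.122], [22.5, -16, -2], 1]
    - [[-0.058, -0.048, -0.122], [24, -13, -4], 1]
    - [[-0.058, -0.048, -0.122], [25, -10, -6], 1]
    - [[-0.058, -0.048, -0.122], [26, -6, -8], 1]
    - [[-0.058, -0.048, -0.122], [26, -3, -9.5], 1]

```text
t: 6.9
tool_pos: [0.5239, -0.0332, 0.1706]
tcp_rot: [-179.2, 44.8, 98.4]
force: [0.9, 0.1, -0.5]
grip_width: 0.0851
gripper_force: 0.0
```

carry_out:
  targets:
    - [[0, 0, 0], [0, 0, 0], 1]
    - [[0, 0, 0], [0, 0, 0], 1]

```text
t: 7.1
tool_pos: [0.5236, -0.0338, 0.1707]
tcp_rot: [-179.2, 44.7, 98.1]
force: [0.5, -0.1, -0.4]
grip_width: 0.0852
gripper_force: 0.0
```

Run:
```python
from h import *
p,Rm=here()
im,d=read_camera("wrist"); W=cloud("wrist",d); cv2.imwrite("pics/w2.png",im); L=(W-C)@RC*1000
b=im.astype(int); red=(b[...,2]>100)&(b[...,2]>2*b[...,1])&(b[...,2]>2*b[...,0])&(d>0)&(L[...,1]<300)&(L[...,2]>90)
if red.sum(): print(red.sum(),np.percentile(L[red],[3,50,97],axis=0).round(1).tolist(),L[red].mean(0))
v,u=np.nonzero(red); print(u.mean(),v.mean())
t=np.radians(45); z=np.array([0,-np.sin(t),-np.cos(t)]); tR=Rt(z,[1,0,0]); tp=w(np.array([-3,242,128])-71*z)
show(rows(p,Rm,tp,tR,4),1)
```

```text
t 7.1 tcp case mm [ -8.6 294.3 170.7] z axis [-0.002 -0.704 -0.71 ] y axis [ 1.     0.007 -0.01 ] F [ 0.5 -0.1 -0.4] w 0.0852 q [-26.  26.  -3. 116.  47.  67. -51.]
638 [[-7.8, 245.7, 124.5], [-1.6, 255.2, 132.6], [5.2, 258.3, 137.3]] [ -1.45340563 253.85427198 131.98979245]
324.62539184952976 267.423197492163
[[[-0.0, -0.001, 0.003],[-1.7, 1.4, -1.0],1],[[-0.0, -0.001, 0.003],[-1.7, 1.4, -1.0],1],[[-0.0, -0.001, 0.003],[-1.7, 1.4, -1.0],1],[[-0.0, -0.001, 0.003],[-1.7, 1.4, -1.0],1]]
```

View pics/w2.png

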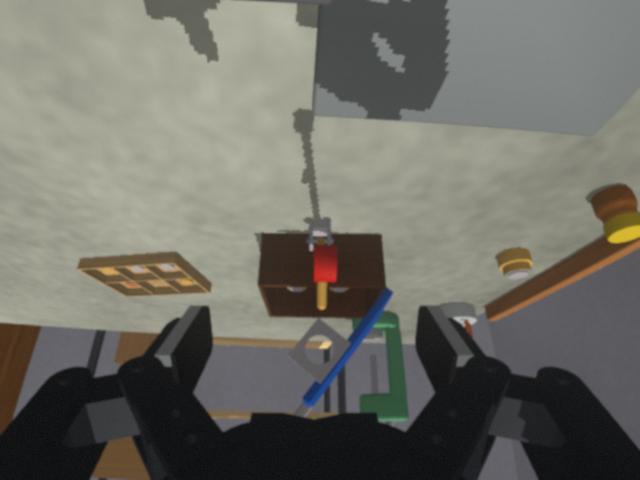

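The wrist view shows the disc end-on at (325,267), between the fingers and offset about 7 mm in case x. I'll correct that, advance and grip.

Run:
```python
from h import *
p,Rm=here(); tR=Rm
z=RC.T@Rm[:,2]; tp=w(np.array([-1.5,243,127])+19*z)
show(rows(p,Rm,tp,tR,1),1)
# swing about pivot: per row twist at the grasp
h=w([-3,95,25]); dq=.06; q=R.from_rotvec(RC@np.array([dq,0,0])).as_matrix(); t2=h+q@(tp-h)
print((Rm.T@(t2-tp)*1000).round(1),(Rm.T@(RC@np.array([dq,0,0]))).round(3))
```

```text
t 7.15 tcp case mm [ -8.4 293.1 171.3] z axis [-0.003 -0.704 -0.71 ] y axis [ 1.     0.004 -0.008] F [ 0.6 -0.6  0.3] w 0.0851 q [-26.  26.  -3. 116.  47.  67. -51.]
[[[0.0, 0.0, 0.0],[-4.4, 7.0, 85.7],1]]
[-9.5 -0.1 -1.7] [-0.001  0.06  -0.   ]
```

carry_out:
  targets:
    - [[0, 0, 0], [-4.4, 7, 15], 1]
    - [[0, 0, 0], [0, 0, 20], 1]
    - [[0, 0, 0], [0, 0, 20], 1]
    - [[0, 0, 0], [0, 0, 15], 1]
    - [[0, 0, 0], [0, 0, 15], 1]
    - [[0, 0, 0], [0, 0, 0], 1]
    - [[0, 0, 0], [0, 0, 0], 0]
    - [[0, 0, 0], [0, 0, 0], 0]
    - [[0, 0, 0], [0, 0, 0], 0]
    - [[0, 0, 0], [0, 0, 0], 0]
    - [[0, 0, 0], [0, 0, 0], 0]
    - [[0, 0, 0], [0, 0, 0], 0]

```text
t: 8.35
tool_pos: [0.5384, -0.0951, 0.1143]
tcp_rot: [-179.4, 44.7, 98.0]
force: [-5.2, 3.7, 2.7]
grip_width: 0.0129
gripper_force: 58.9
```

```bash
cat >> h.py <<'E'
def swing(dq=.06):
    p,Rm=here(); print("grip",state()["gripper_force"])
    g=RC.T@(p-19e-3*Rm[:,2]-C)*1000; print("grasp",g.round(1),"theta",np.arctan2(g[2]-25,g[1]-95)-np.pi/6,"r",np.hypot(g[2]-25,g[1]-95))
    h=w([-3,95,25]); q=R.from_rotvec(RC@np.array([dq,0,0])).as_matrix(); tp=h+q@(p-h)
    print((Rm.T@(tp-p)*1000).round(1),(Rm.T@(RC@np.array([dq,0,0]))).round(3))
E
python3 -c "
from h import *
swing()"
```

```text
t 8.35 tcp case mm [ -1.6 231.6 114.3] z axis [-0.002 -0.704 -0.711] y axis [ 1.     0.005 -0.008] F [-5.2  3.7  2.7] w 0.0129 q [-21.  31.  -0. 118.  53.  59. -54.]
grip 58.891979455947876
grasp [ -1.6 245.  127.8] theta 0.07737729133035864 r 181.85688023178446
[-9.6 -0.1 -1.8] [-0.001  0.06  -0.   ]
```

carry_out:
  targets:
    - [[0, 0.06, 0], [-9.6, 0, -1.8], 0]
    - [[0, 0.06, 0], [-9.6, 0, -1.8], 0]
    - [[0, 0.06, 0], [-9.6, 0, -1.8], 0]
    - [[0, 0.06, 0], [-9.6, 0, -1.8], 0]
    - [[0, 0.06, 0], [-9.6, 0, -1.8], 0]
    - [[0, 0.06, 0], [-9.6, 0, -1.8], 0]
    - [[0, 0, 0], [0, 0, 0], 0]

```text
t: 9.05
tool_pos: [0.5437, -0.1373, 0.1583]
tcp_rot: [-179.6, 24.0, 97.4]
force: [-3.4, 4.3, 3.1]
grip_width: 0.0129
gripper_force: 62.6
```

```bash
python3 -c "
from h import *
swing()"
```

```text
t 9.05 tcp case mm [ -1.6 189.1 158.3] z axis [-0.006 -0.407 -0.913] y axis [ 1.    -0.    -0.006] F [-3.4  4.3  3.1] w 0.0129 q [ -3.  21.  -4. 114.  34.  50. -23.]
grip 62.581318616867065
grasp [ -1.5 196.8 175.7] theta 0.45285606461449013 r 181.84682789217888
[-9.7 -0.  -1.6] [-0.    0.06 -0.  ]
```

carry_out:
  targets:
    - [[0, 0.06, 0], [-9.7, 0, -1.6], 0]
    - [[0, 0.06, 0], [-9.7, 0, -1.6], 0]
    - [[0, 0.06, 0], [-9.7, 0, -1.6], 0]
    - [[0, 0.06, 0], [-9.7, 0, -1.6], 0]
    - [[0, 0.06, 0], [-9.7, 0, -1.6], 0]
    - [[0, 0.06, 0], [-9.7, 0, -1.6], 0]
    - [[0, 0.06, 0], [-9.7, 0, -1.6], 0]
    - [[0, 0, 0], [0, 0, 0], 0]

```text
t: 9.85
tool_pos: [0.5519, -0.2009, 0.1852]
tcp_rot: [-179.5, -0.0, 97.2]
force: [-8.3, 3.1, 12.9]
grip_width: 0.013
gripper_force: 64.0
```

```bash
python3 -c "
from h import *
swing()
im,d=read_camera('scene'); cv2.imwrite('pics/s2.png',cv2.resize(im[130:400,60:420],None,fx=2,fy=2))"
```

```text
t 9.85 tcp case mm [ -1.5 125.  185.2] z axis [-0.009  0.    -1.   ] y axis [ 1.    -0.    -0.009] F [-8.3  3.1 12.9] w 0.013 q [ 22.  23. -10. 103.   5.  55.  17.]
grip 64.01479661464691
grasp [ -1.3 125.  204.2] theta 0.8812276221449501 r 181.66738951860123
[-9.7 -0.  -1.5] [ 0.     0.06  -0.001]
```

View pics/s2.png

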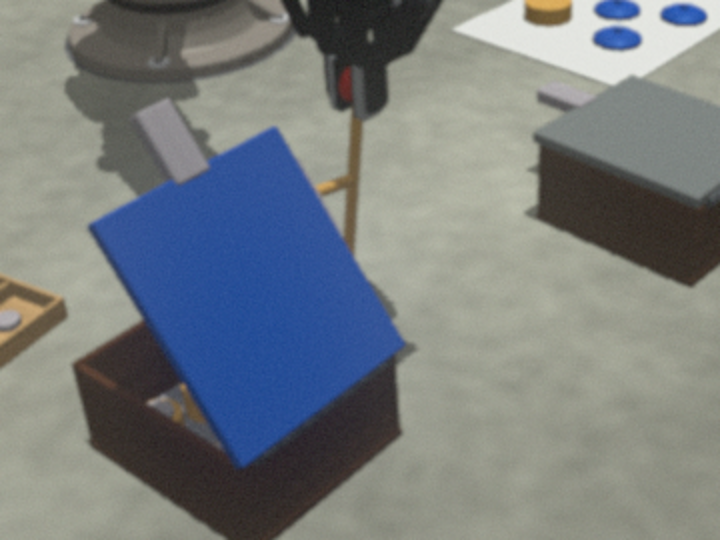

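In the crop the disc is held at (348,82), the rod is nearly upright and its peg at (335,187) points at the side plate. Forces are low, so I'll finish the swing.

carry_out:
  targets:
    - [[0, 0.06, 0], [-9.7, 0, -1.5], 0]
    - [[0, 0.06, 0], [-9.7, 0, -1.5], 0]
    - [[0, 0.03, 0], [-5, 0, -0.7], 0]
    - [[0, 0.02, 0], [-3, 0, -0.5], 0]
    - [[0, 0, 0], [0, 0, 0], 0]
    - [[0, 0, 0], [0, 0, 0], 0]

```text
t: 10.5
tool_pos: [0.5551, -0.2261, 0.1879]
tcp_rot: [-179.4, -9.7, 97.4]
force: [-9.4, 0.1, 14.8]
grip_width: 0.0129
gripper_force: 64.3
```

```bash
python3 -c "
from h import *
swing()"
```

```text
t 10.5 tcp case mm [ -1.5  99.6 187.9] z axis [-0.011  0.168 -0.986] y axis [ 1.     0.005 -0.01 ] F [-9.4  0.1 14.8] w 0.0129 q [ 30.  26. -12.  97.  -4.  61.  28.]
grip 64.32561099529266
grasp [ -1.3  96.4 206.6] theta 1.039458214806861 r 181.6009422908805
[-9.6 -0.  -1.6] [-0.     0.06  -0.001]
```

carry_out:
  targets:
    - [[0, 0, 0], [0, 0, 0], 1]
    - [[0, 0, 0], [0, 0, 0], 1]
    - [[0, 0, 0], [0, 0, 0], 1]
    - [[0, 0, 0], [0, 0, 0], 1]
    - [[0, 0, 0], [3, 0, -20], 1]
    - [[0, 0, 0], [5, 0, -30], 1]
    - [[0, 0, 0], [8, 0, -40], 1]
    - [[0, 0, 0], [8, 0, -40], 1]
    - [[0, 0, 0], [0, 0, 0], 1]
    - [[0, 0, 0], [0, 0, 0], 1]

```text
t: 11.5
tool_pos: [0.5578, -0.2231, 0.3193]
tcp_rot: [-179.7, -9.6, 97.5]
force: [-0.6, -0.2, -0.2]
grip_width: 0.0851
gripper_force: 0.0
```

Run:
```python
from h import *
here()
for cam in ["scene","top"]:
    im,d=read_camera(cam); W=cloud(cam,d); L=(W-C)@RC*1000; b=im.astype(int)
    if cam=="scene": cv2.imwrite('pics/s3.png',cv2.resize(im[130:400,60:420],None,fx=2,fy=2))
    m=(b[...,0]>b[...,2]+60)&(abs(L[...,1])<60)&(L[...,0]<72)&(L[...,0]>-60)&(L[...,2]>70)&(L[...,2]<240)&(d>0)
    k=np.polyfit(L[m][:,0],L[m][:,2],1); print(cam,m.sum(),"lid",np.arctan(-k[0]))
    red=(b[...,2]>100)&(b[...,2]>2*b[...,1])&(b[...,2]>2*b[...,0])&(d>0)&(L[...,1]<280)&(L[...,1]>30)&(L[...,2]>90)&(abs(L[...,0])<50)
    if red.sum(): c=L[red].mean(0); print("disc",red.sum(),c,np.arctan2(c[2]-25,c[1]-95)-np.pi/6)
```

```text
t 11.5 tcp case mm [  1.7 102.2 319.3] z axis [-0.007  0.167 -0.986] y axis [ 1.     0.006 -0.006] F [-0.6 -0.2 -0.2] w 0.0851 q [ 29.  20. -12.  89.  -5.  76.  27.]
scene 10900 lid 0.8992659822418297
disc 50 [1.63415135e-01 9.45384163e+01 2.15447352e+02] 1.0496212277906745
top 2571 lid 0.8881243061602365
disc 183 [ -0.37721396 102.42254717 214.88701339] 1.008128159243665
```

View pics/s3.png

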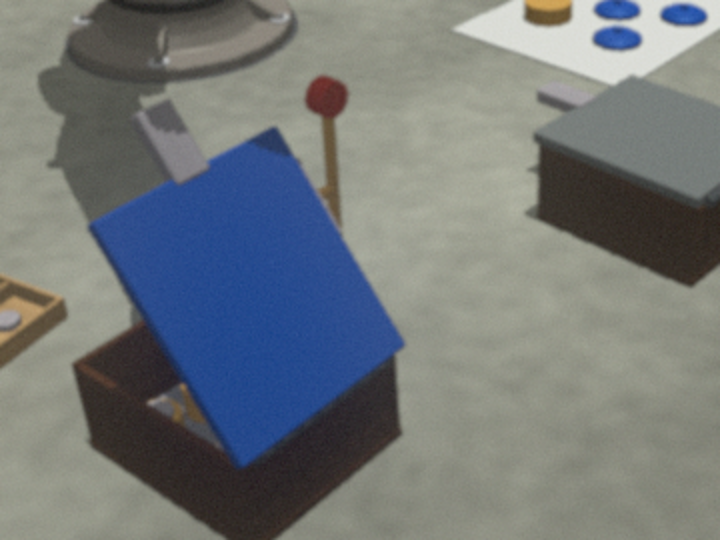

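The crop shows the lid raised, the rod upright with its red disc at (326,96), and the grey lid shut. By measurement the lid is at about 0.89–0.90 rad and the rod at about 1.01–1.05, and the gripper is well clear. I'll hand in.

```bash
python3 -c "
from bench import hand_in
print(hand_in())"
```

```text
the job is handed in; nothing more can be done
None
```

The blue lid is up at its stop (about 0.90 rad) and its prop rod stands upright (1.01–1.05 rad by camera); the peg itself is hidden by the lid, the grey lid is shut, the gripper is clear, and the job was handed in at about 11.6 s with no verdict returned.

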